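Weigh the pepper mill on the kitchen balance

ROBOT

A 6-joint arm with a two-finger parallel gripper is mounted at the origin on a cart in front of the work surface, level with it; the furniture and walls round the work are solid. World frame = base frame: x ahead of the robot, y to its left, z up, the work surface at z = 0. Lengths are in m, angles in rad, forces in N, time in s.
With the tool pointing down it reaches from about 0.375 to 0.9 m from the base axis. Payload 3.1 kg.
Tool frame: the origin (TCP) lies at the very end of the fingers, on their centre line; the grasp point (between the pads) lies 19 mm behind it; z points along the fingers, y is the line along which they close (so a half turn about z gives the same grasp; the last joint's range is limited). The gripper opens to 85 mm and grips with 20 to 120 N. Pads are 22 mm wide; open, the fingers measure 114 mm over their backs; the gripper's body (76 mm by 85 mm) begins 54 mm behind the grasp point. The pads swing forward as they close: fully open they stand 13 mm farther back than shut.
Start: joints at [-1.448, 0.527, 1.433, -0, 1.181, -0.178], TCP at [0.186, -0.597, 0.231] pointing down, gripper open.
Joint ranges: [-3.08, 3.08], [-0.75, 2.2], [0.22, 2.44], [-1.43, 4.57], [0, 2.65], [-2.85, 2.85]. Speed limits (rad/s): [2.79, 2.79, 3.14, 3.14, 3.14, 3.14].

INTERFACE

Orientations are given as a unit quaternion [x, y, z, w].
In Python, from station import manip gives the robot as it stands.
- The arm moves only by the shell command python3 -m handwheel 'ROWS' [FORCE]. ROWS is JSON, a list of rows, each a list of 7 numbers: the shift along the world's x, y, z in mm, then the turn, a rotation vector about the world's x, y, z in degrees, then the opening, from 0 (shut) to 1 (fully open). A call has exactly 10 rows; each row shifts and turns the commanded pose from where the row before left it; what a row does not reach is not made up. A row lasts 1/8 s, in which the tool goes at most 62.5 mm and 10.7 degrees, less where a joint would pass 70% of its speed; a pose out of reach is approached as far as the arm can. A call is refused whole if a number of a shift passes 62.5 or a number of a turn 10.7, either way. A call with a gripper value outside its range is refused whole. The fingers move at their own pace and stop on an object; FORCE is the grip in N (left out, the last holds). Time passes only in rows, so rows that do not move let the fingers close, or fill a call up. It gives the time, the measured TCP pose, the force, the opening and the grip force at its end, in the units of the state.
- manip.sense(): the state, without advancing time (a new reading comes with each control period).
- manip.snapshot(name): name is "scene" or "top" or "wrist"; returns the picture (400x640x3 uint8, red, green, blue); there is no depth.
- manip.get_calibration(name): a dict with "K" (3x3 intrinsics, pixels), "rvec" (rotation vector, rad) and "tvec" (3), from world to camera coordinates, as OpenCV has them. Camera axes: x right, y down, z forward; pixel columns grow to the right and rows downward; lengths in m; the calibration is good to about 2 mm. A picture is of the moment at which its call begins: read the wrist's pose just before it. get_calibration takes no time and is no camera call; for the wrist camera it gives the pose at the moment of the call.
- manip.sign_off(): hands the job in; it is judged then, once.
The state is a dict: "t": time; "q": joint angles; "qd": joint speeds; "tau": joint torques, N m; "tcp_pos": TCP position; "tool_rot": TCP orientation; "force": force on the tool from outside, world axes, zero at the start; "ft_torque": the same for the moment, N m; "finger_gap": opening from 0.0 (shut) to 1.0 (fully open); "gripper_force": force on a finger pad.
Only numpy, scipy, OpenCV 4.12 (cv2) and the standard library are available. Lean on these libraries where they do the work, as an engineer would, in place of code of your own. Each camera call takes 0.05 s, during which the arm holds its last target. There are 200 camera calls.

TASK

Find out what the filled pepper mill weighs with the kitchen balance: stand the mill upright on the steel goods pan, put the metal weight or weights that it needs (the 100 g, the 200 g or both) upright on the black weights pan, and slide the brass poise along its bar until the beam comes to rest level with the pointer on the middle mark. Set things down gently, let go of everything at the end, leave a weight that you do not need standing on the worktop, and do not disturb the salt shaker, the egg timer and the garlic behind the balance.

Things in the scene. Friction and masses are not known exactly. Their poses are not given: they have to be found in the camera images.
- balance: two-pan kitchen balance, 350 mm wide over the pans, fixed: pale green base 120 x 270 mm, 28 mm high; white dial plate (64 mm wide, top at 139 mm, 28 mm behind the middle) between the pans, black pointer before it. Origin on the worktop under the middle; x to its back (away from the robot), y along the beam to the goods pan (left), z up. Beam pivot 60 mm above the origin, arms 115 mm long.
- beam (a joint): tilt of the beam in rad: 0 level (pointer on the red middle mark), positive with the weights pan (right) down, negative with the goods pan (left) down; stops at -0.12 and 0.12. Near level it tilts 0.003 rad per gram of imbalance and settles in about half a second; over 40 g rests it on a stop. The empty balance is level with the poise at 0.
- poise (a joint): place of the brass poise along its bar in m: 0 at the goods-pan (left) end, where it counts 0 g, growing toward the weights pan (right) to 0.130, where it adds 136 g to the weights' side; proportional in between (10 g per 9.6 mm, marked by ticks). At 0 the poise stands 65 mm left of the pivot. A friction of about 0.3 N keeps it where it is left.
- poise_fin (a point): point in the upright thumb fin of the brass poise: 10 mm below the fin's top, 28 mm above the poise's block, 40 mm above the bar's middle line; 100 mm above the worktop with the beam level, up to 9 mm higher or lower when tipped. The fin is 12 mm thick along the bar, 20 mm wide across it. The bar lies parallel to the beam, 92 mm in front of its pivot (-x of the balance), and tips with it.
- goods_pan_floor (a point): centre of the floor of the steel goods pan (left): flat inside to a radius of 50 mm, rim of 60 mm outer radius that stands 10 mm above the floor. 85 mm above the worktop with the beam level, up to 14 mm higher or lower at the stops. Its z is up at all times because the pan stays level while the beam tips.
- weights_pan_floor (a point): centre of the floor of the black weights pan (right): flat inside to a radius of 50 mm, rim of 60 mm outer radius that stands 5 mm above the floor. 85 mm above the worktop with the beam level, up to 14 mm higher or lower at the stops. Its z is up at all times because the pan stays level while the beam tips.
- mill: wooden pepper mill, upright, 58 mm in diameter and 170 mm tall, its weight unknown: between 160 and 400 g according to its filling. Origin at the middle of its underside, z up. The head does not turn.
- mill_head (a point): middle of the mill's round head, 141 mm above its foot and 29 mm below its top; the head is 50 mm in diameter from 123 to 159 mm above the foot.
- weight_200: bright steel 200 g weight, the larger one, 57 mm tall: round foot 40 mm in diameter and 18 mm high, thin neck, knob 22 mm in diameter from 34 to 57 mm. Origin at the middle of its underside, z up.
- weight_200_knob (a point): middle of the 200 g weight's knob, 45.5 mm above its underside.
- weight_100: bright steel 100 g weight, the smaller one, 50 mm tall: round foot 32 mm in diameter and 13 mm high, thin neck, knob 20 mm in diameter from 28 to 50 mm. Origin at the middle of its underside, z up.
- weight_100_knob (a point): middle of the 100 g weight's knob, 39 mm above its underside.
- salt: glass salt shaker, 44 mm in diameter, 90 mm tall, a bystander behind the balance; origin at the middle of its underside.
- timer: orange and white egg timer, 63 mm in diameter, 62 mm tall, a bystander behind the balance; origin at the middle of its underside.
- garlic: bulb of garlic, 55 mm, a bystander behind the balance; origin at the middle of its underside.
Mind the look-alikes: they are no part of the job. Of the things that look like the mill, the largest one is meant.

How it is judged:
At the end, for the whole second after the job is handed in: Mill upright on the goods pan (within 40 mm of its centre); one or both weights upright on the weights pan (within 45 mm), any other upright on the worktop; beam at rest within 0.02 rad of level (about 7 g); all at rest and released (horizontal distance between mill and goods_pan_floor below 0.04 m and z of mill in the frame of goods_pan_floor between -0.006 and 0.006 m and angle between mill's own z axis and vertical below 0.1 rad and ((horizontal distance between weight_200 and weights_pan_floor below 0.045 m and z of weight_200 in the frame of weights_pan_floor between -0.006 and 0.006 m and angle between weight_200's own z axis and vertical below 0.1 rad) or (height (world z) of weight_200 between -0.006 and 0.006 m and angle between weight_200's own z axis and vertical below 0.1 rad)) and ((horizontal distance between weight_100 and weights_pan_floor below 0.045 m and z of weight_100 in the frame of weights_pan_floor between -0.006 and 0.006 m and angle between weight_100's own z axis and vertical below 0.1 rad) or (height (world z) of weight_100 between -0.006 and 0.006 m and angle between weight_100's own z axis and vertical below 0.1 rad)) and ((horizontal distance between weight_200 and weights_pan_floor below 0.045 m and z of weight_200 in the frame of weights_pan_floor between -0.006 and 0.006 m and angle between weight_200's own z axis and vertical below 0.1 rad) or (horizontal distance between weight_100 and weights_pan_floor below 0.045 m and z of weight_100 in the frame of weights_pan_floor between -0.006 and 0.006 m and angle between weight_100's own z axis and vertical below 0.1 rad)) and value of joint beam between -0.02 and 0.02 rad and velocity of joint beam between -0.03 and 0.03 rad/s and linear speed of each of mill, weight_200, weight_100 below 0.02 m/s); the robot touches nothing.
It fails at once if a bystander behind the balance is pushed more than 20 mm or tipped (distance of any of salt, timer, garlic from where it was at the start of the episode above 0.02 m or angle between any of salt, timer, garlic's own z axis and vertical above 0.5 rad).
It fails at once if the mill or a weight is dropped or banged onto a pan (contact force between mill and goods_pan above 25 N or contact force between any of weight_200, weight_100 and weights_pan above 25 N).
It also fails if it takes over 72 s, if anything falls off the work surface, if the arm or the gripper's body presses on something with over 40 N, if the wrist force passes 120 N, or if a joint passes its speed limit or range.

## Working session

There is one attempt and no reset: what is moved stays moved. The work goes in short steps, Python scripts to look and compute and a shell command to move; the robot and the scene stay as the last step left them, time stands still between calls to the robot, and variables do not carry over. Pictures are saved under pics/ and viewed, at most 10 in all, crops included, and the job is handed in when it is done.

```bash
mkdir -p pics
cat > h.py <<'E'
import numpy as np, cv2
from station import manip
def snap(cam,name):
    c=manip.get_calibration(cam); im=np.array(manip.snapshot(cam)); cv2.imwrite(f'pics/{name}.png',im[:,:,::-1]); np.savez(f'pics/{name}.npz',im=im,K=c['K'],r=c['rvec'],t=c['tvec']); return im
def ray(name,uv,z):
    d=np.load(f'pics/{name}.npz'); R=cv2.Rodrigues(d['r'])[0]; t=d['t'].reshape(3); o=-R.T@t
    v=R.T@np.linalg.inv(d['K'])@np.array([uv[0],uv[1],1.]); return o+v*(z-o[2])/v[2]
def proj(name,p):
    d=np.load(f'pics/{name}.npz'); return cv2.projectPoints(np.array([p],float),d['r'],d['t'],d['K'],None)[0].reshape(2)
E
python3 - <<'E'
from h import *
for n in('scene','top'):
    snap(n,n+'0'); d=np.load(f'pics/{n}0.npz'); R=cv2.Rodrigues(d['r'])[0]; print(n,-R.T@d['t'].reshape(3),d['K'][0,0])
s=manip.sense(); print(s['t'],s['tcp_pos'],s['tool_rot'],s['finger_gap'])
E
```

```text
scene [0.14600267 0.60306603 1.02930071] 513.6974466653992
top [0.5459349  0.0096293  1.05484319] 466.0970057882942
0.1 [ 0.18573571 -0.59612227  0.2304569 ] [ 9.88634724e-01  1.50334595e-01  4.35363468e-05 -9.43834097e-04] 1.001962417946655
```

View pics/scene0.png

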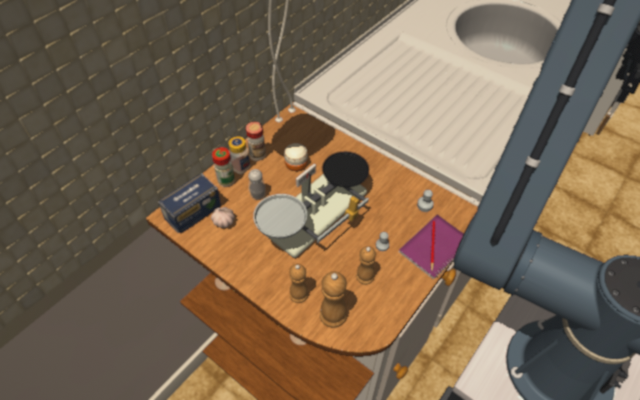

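View pics/top0.png

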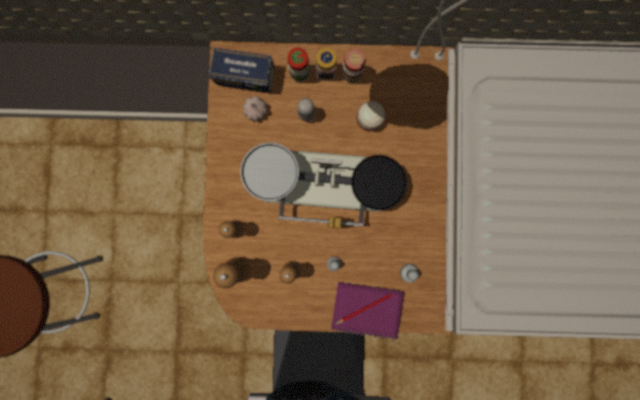

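The scene and top views show the largest mill at top px (226,273), the 100 g weight at (334,264), the 200 g at (410,272), the goods pan at (270,172), the weights pan at (379,182) and the poise at (338,222). I'll enlarge that part.

Run:
```python
from h import *
a=cv2.imread('pics/top0.png')[130:300,205:435]; a=cv2.resize(a,None,fx=3.4,fy=3.4,interpolation=cv2.INTER_CUBIC)
cv2.imwrite('pics/c1.png',a)
b=cv2.imread('pics/scene0.png')[140:335,240:450]; cv2.imwrite('pics/c2.png',cv2.resize(b,None,fx=3,fy=3,interpolation=cv2.INTER_CUBIC))
```

```text
(no output)
```

View pics/c1.png

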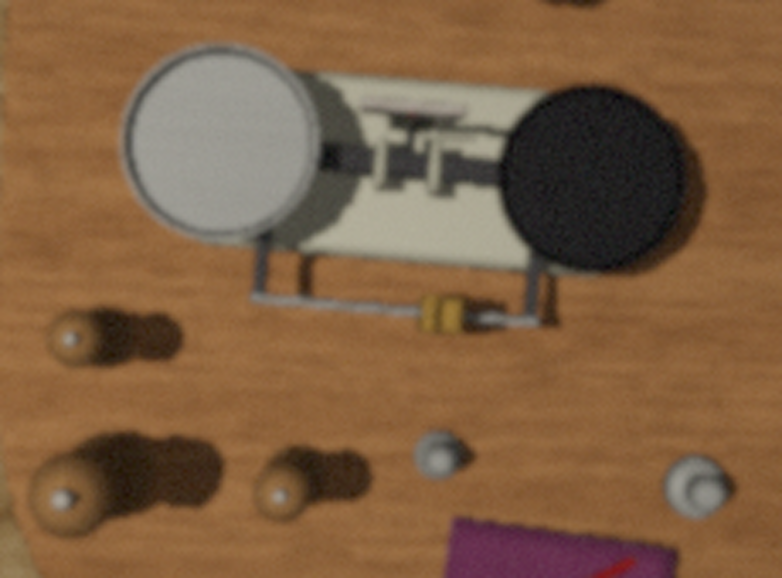

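View pics/c2.png

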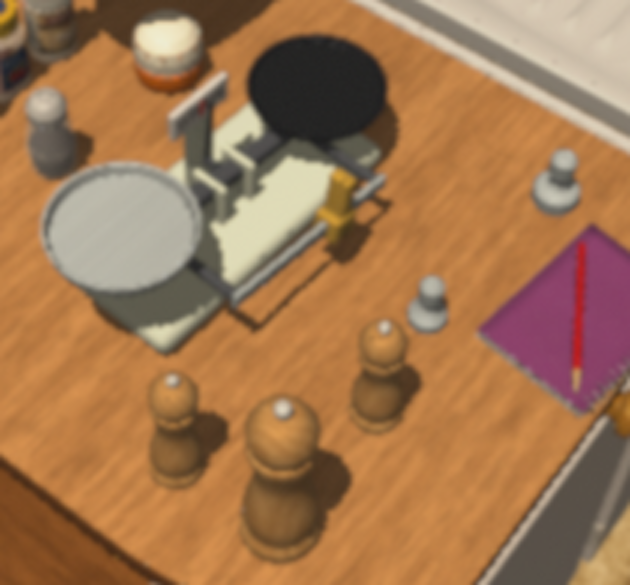

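The enlarged top view shows the poise near the right end of its bar, with the beam resting weights-pan down. The crop px I'll use are: pan centres (221,142) and (593,178), mill tip (62,498), 200 g knob (709,491), 100 g knob (443,459), and poise (443,313).

Run:
```python
from h import *
f=lambda u,v:(205+(u+.5)/3.4-.5,130+(v+.5)/3.4-.5)
g=lambda u,v:(240+(u+.5)/3-.5,140+(v+.5)/3-.5)
for n,u,v,z in[('goods',221,142,.108),('weights',593,178,.076),('mill',62,498,.168),('millbody',68,496,.14),('w200',709,491,.055),('w200foot',695,487,.012),('w100',443,459,.048),('w100foot',437,454,.01),('poise',443,313,.1),('barL',257,298,.063),('barR',545,322,.057),('small1',70,339,.12),('small2',279,496,.12),('smallR',400,313,.1)]: print(n,ray('top0',f(u,v),z).round(4))
print()
for n,u,v,z in[('mill',284,408,.168),('w200',565,160,.05),('w100',432,288,.045),('goods',123,228,.107),('weights',317,85,.076),('s1',173,380,.12),('s2',384,328,.12),('fin',342,176,.105)]: print(n,ray('scene0',g(u,v),z).round(4))
from scipy.spatial.transform import Rotation as R
s=manip.sense();print(R.from_quat(s['tool_rot']).as_matrix().round(3))
```

```text
goods [0.6406 0.1147 0.108 ]
weights [ 0.6274 -0.1129  0.076 ]
mill [0.4339 0.1898 0.168 ]
millbody [0.4316 0.1921 0.14  ]
w200 [ 0.435  -0.1914  0.055 ]
w200foot [ 0.4326 -0.1909  0.012 ]
w100 [ 0.4497 -0.0252  0.048 ]
w100foot [ 0.4492 -0.0225  0.01  ]
poise [ 0.5416 -0.0213  0.1   ]
barL [0.5478 0.0939 0.063 ]
barR [ 0.5375 -0.0868  0.057 ]
small1 [0.5207 0.1985 0.12  ]
small2 [0.4325 0.0726 0.12  ]
smallR [0.541  0.0045 0.1   ]

mill [0.4305 0.1916 0.168 ]
w200 [ 0.4315 -0.1944  0.05  ]
w100 [ 0.4466 -0.0229  0.045 ]
goods [0.6375 0.1165 0.107 ]
weights [ 0.6267 -0.1126  0.076 ]
s1 [0.5186 0.1989 0.12  ]
s2 [0.4308 0.0741 0.12  ]
fin [ 0.5408 -0.0276  0.105 ]
[[ 0.955  0.297 -0.   ]
 [ 0.297 -0.955  0.002]
 [ 0.    -0.002 -1.   ]]
```

```bash
python3 -m handwheel '[[31.4,39.6,0,0,0,-2.03,1],[31.4,39.6,0,0,0,-2.03,1],[31.4,39.6,0,0,0,-2.03,1],[31.4,39.6,0,0,0,-2.03,1],[31.4,39.6,0,0,0,-2.03,1],[31.4,39.6,0,0,0,-2.03,1],[31.4,39.6,0,0,0,-2.03,1],[31.4,39.6,0,0,0,-2.03,1],[31.4,39.6,0,0,0,-2.03,1],[31.4,39.6,0,0,0,-2.03,1]]' 30
python3 -m handwheel '[[-7.5,43.4,0,0,0,0,1],[-7.5,43.4,0,0,0,0,1],[-7.5,43.4,0,0,0,0,1],[-7.5,43.4,0,0,0,0,1],[-7.5,43.4,0,0,0,0,1],[-7.5,43.4,0,0,0,0,1],[-7.5,43.4,0,0,0,0,1],[-7.5,43.4,0,0,0,0,1],[-7.5,43.8,0,0,0,0,1],[0,0,0,0,0,0,1]]' 30
python3 -c "
from h import *
s=manip.sense();print(s['q'],s['force'])
snap('wrist','w1');print(proj('w1',[.432,.191,.17]))"
```

```text
t: 1.35
tcp_pos: [0.5005, -0.1992, 0.231]
tool_rot: [1.0, -0.027, -0.0, -0.0]
force: [1.2, 0.1, 0.6]
finger_gap: 1.002
gripper_force: 0.0
t: 2.6
tcp_pos: [0.4311, 0.1925, 0.2311]
tool_rot: [1.0, -0.024, -0.0, -0.0]
force: [0.5, -0.3, -0.0]
finger_gap: 1.0
gripper_force: 0.0
[1.82383316e-01 3.23566081e-01 1.80426538e+00 4.92337620e-04
 1.01453003e+00 1.80066097e+00] [ 0.51848963 -0.31321274 -0.03683026]
[328.78940826 217.3948142 ]
```

View pics/w1.png

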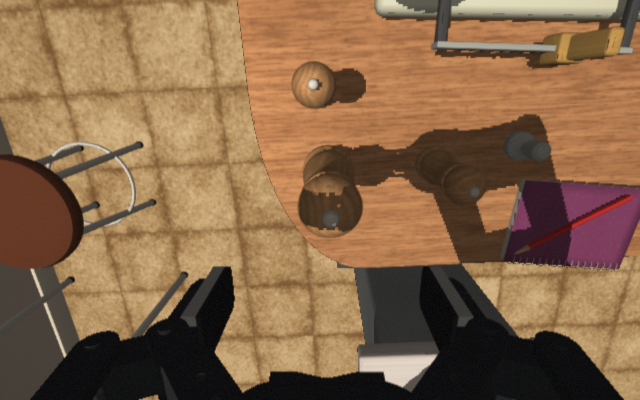

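The wrist view shows the mill's tip at px (331,218), against a predicted (329,217), so the estimate holds. I'll descend and grip.

```bash
python3 -m handwheel '[[0,-0.5,-27,0,0,0,1],[0,0,-27,0,0,0,1],[0,0,-27,0,0,0,1],[0,0,-28,0,0,0,1],[0,0,0,0,0,0,0.3],[0,0,0,0,0,0,0.3],[0,0,0,0,0,0,0.3],[0,0,0,0,0,0,0.3],[0,0,0,0,0,0,0.3],[0,0,0,0,0,0,0.3]]' 40
```

```text
t: 3.9
tcp_pos: [0.4332, 0.1899, 0.1234]
tool_rot: [1.0, -0.026, 0.001, -0.0]
force: [-0.8, -1.5, 5.9]
finger_gap: 0.544
gripper_force: 41.6
```

```bash
python3 -m handwheel '[[0,0,10,0,0,0,0.3],[0,0,25,0,0,0,0.3],[0,0,30,0,0,0,0.3],[0,0,30,0,0,0,0.3],[0,0,30,0,0,0,0.3],[0,0,20,0,0,0,0.3],[0,0,5,0,0,0,0.3],[0,0,0,0,0,0,0.3],[0,0,0,0,0,0,0.3],[0,0,0,0,0,0,0.3]]' 40
python3 -m handwheel '[[10,-3.5,0,0,0,0,0.3],[25,-9,0,0,0,0,0.3],[33,-12,0,0,0,0,0.3],[33,-12,0,0,0,0,0.3],[33,-12,0,0,0,0,0.3],[33,-12,0,0,0,0,0.3],[25,-9,0,0,0,0,0.3],[13,-5.5,0,0,0,0,0.3],[0,0,0,0,0,0,0.3],[0,0,0,0,0,0,0.3]]' 40
python3 -c "
from h import *
print(manip.sense()['force']);snap('wrist','w2');
for r in [(.639,.1155,.099)]: print(proj('w2',r))
print(manip.sense()['force'])"
```

```text
t: 5.15
tcp_pos: [0.4317, 0.1897, 0.2714]
tool_rot: [1.0, -0.026, -0.001, 0.0]
force: [0.4, 1.5, -2.1]
finger_gap: 0.549
gripper_force: 42.0
t: 6.4
tcp_pos: [0.6362, 0.1151, 0.272]
tool_rot: [1.0, -0.026, -0.001, -0.0]
force: [0.2, 0.7, -1.9]
finger_gap: 0.543
gripper_force: 42.0
[ 0.15600452  0.74486254 -1.85234857]
[326.18263534 174.52553394]
[-0.11722553  0.51842633 -2.98811978]
```

```bash
python3 -m handwheel '[[2.5,0,-5,0,0,0,0.3],[0,0,-13,0,0,0,0.3],[0,0,-13,0,0,0,0.3],[0,0,-10,0,0,0,0.3],[0,0,-5,0,0,0,0.3],[0,0,-3,0,0,0,0.3],[0,0,-3,0,0,0,0.3],[0,0,-4,0,0,0,0.3],[0,0,-4,0,0,0,0.3],[0,0,-4,0,0,0,0.3]]' 40
python3 -m handwheel '[[0,0,-4,0,0,0,0.3],[0,0,-4,0,0,0,0.3],[0,0,-3,0,0,0,0.3],[0,0,-1,0,0,0,0.3],[0,0,0,0,0,0,0.3],[0,0,0,0,0,0,0.3],[0,0,0,0,0,0,0.3],[0,0,0,0,0,0,0.3],[0,0,0,0,0,0,0.3],[0,0,0,0,0,0,0.3]]' 40
```

```text
t: 7.7
tcp_pos: [0.6399, 0.1149, 0.2083]
tool_rot: [1.0, -0.026, 0.0, -0.0]
force: [0.5, 0.6, -1.5]
finger_gap: 0.55
gripper_force: 42.1
t: 8.95
tcp_pos: [0.6398, 0.1148, 0.1963]
tool_rot: [1.0, -0.026, 0.0, 0.0]
force: [-0.0, -1.0, -0.3]
finger_gap: 0.549
gripper_force: 42.0
```

```bash
python3 -m handwheel '[[0,0,0,0,0,0,0.65],[0,0,0,0,0,0,0.75],[0,0,0,0,0,0,0.9],[0,0,0,0,0,0,1],[0,0,5,0,0,0,1],[0,0,15,0,0,0,1],[0,0,25,0,0,0,1],[0,0,25,0,0,0,1],[0,0,15,0,0,0,1],[0,0,0,0,0,0,1]]' 30
python3 -c "
from h import *
snap('wrist','w3');snap('scene','s3');a=cv2.imread('pics/s3.png')[130:330,230:450];b=cv2.imread('pics/w3.png');cv2.imwrite('pics/c3.png',np.hstack([cv2.resize(a,(440,400)),cv2.resize(b,None,fx=.56,fy=1)]))"
```

```text
t: 10.2
tcp_pos: [0.6406, 0.1148, 0.2833]
tool_rot: [1.0, -0.026, 0.002, -0.0]
force: [0.2, 0.5, -0.3]
finger_gap: 1.001
gripper_force: 0.0
```

View pics/c3.png

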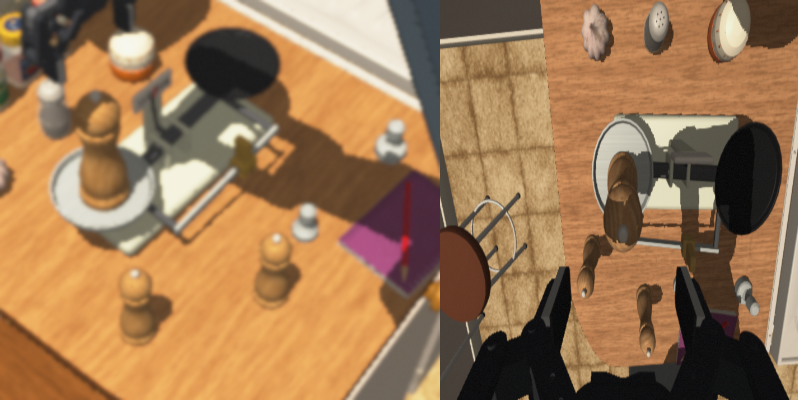

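The mill stands upright on the goods pan (scene crop px (100,170)), with the beam goods-side down. I'll fetch the 200 g weight next.

```bash
python3 -m handwheel '[[-26,-38.3,0,0,0,0,0.8],[-26,-38.3,0,0,0,0,0.6],[-26,-38.3,0,0,0,0,0.6],[-26,-38.3,-10,0,0,0,0.6],[-26,-38.3,-25,0,0,0,0.6],[-26,-38.3,-25,0,0,0,0.6],[-26,-38.3,-25,0,0,0,0.6],[-26,-38.3,-25,0,0,0,0.6],[0,0,-35,0,0,0,0.6],[0,0,-10,0,0,0,0.6]]' 30
python3 -c "
from h import *
s=manip.sense();print(s['tcp_pos']);im=snap('wrist','w4');print(proj('w4',[.433,-.192,.057]))
cv2.imwrite('pics/c4.png',im[:,:,::-1])"
```

```text
t: 11.55
tcp_pos: [0.4298, -0.1909, 0.124]
tool_rot: [1.0, -0.027, -0.002, -0.002]
force: [-0.6, 0.1, -0.1]
finger_gap: 0.6
gripper_force: 0.0
[ 0.42978503 -0.19089106  0.12402836]
[328.29955383 210.64274371]
```

View pics/c4.png

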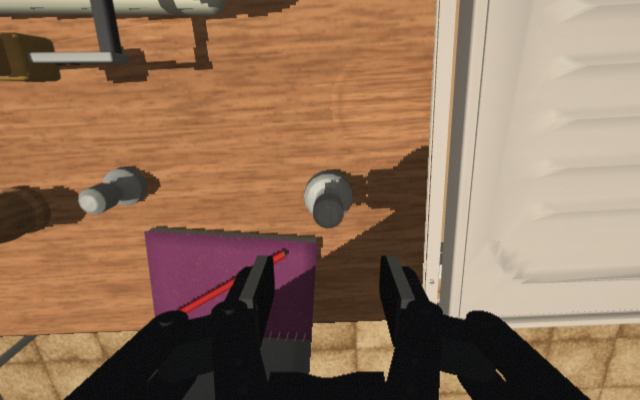

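The wrist view shows the knob at px (328,213), against a predicted (328,211). I'll go down, grip and lift.

```bash
python3 -m handwheel '[[0,-1,-30,0,0,0,0.6],[0,0,-30,0,0,0,0.6],[0,0,-26,0,0,0,0.6],[0,0,-10,0,0,0,0.6],[0,0,0,0,0,0,0.6],[0,0,0,0,0,0,0.1],[0,0,0,0,0,0,0.1],[0,0,0,0,0,0,0.1],[0,0,0,0,0,0,0.1],[0,0,0,0,0,0,0.1]]' 30
python3 -m handwheel '[[0,0,10,0,0,0,0.1],[0,0,30,0,0,0,0.1],[0,0,40,0,0,0,0.1],[10,3,30,0,0,0,0.1],[25,12,20,0,0,0,0.1],[32,14,0,0,0,0,0.1],[38,17,0,0,0,0,0.1],[38,17,0,0,0,0,0.1],[25,12,0,0,0,0,0.1],[10,4,0,0,0,0,0.1]]' 30
```

```text
t: 12.85
tcp_pos: [0.4324, -0.1929, 0.0312]
tool_rot: [1.0, -0.026, 0.001, 0.001]
force: [0.7, 1.0, 7.3]
finger_gap: 0.248
gripper_force: 30.3
t: 14.1
tcp_pos: [0.6103, -0.1127, 0.1601]
tool_rot: [1.0, -0.025, -0.0, -0.0]
force: [0.1, -0.2, -1.7]
finger_gap: 0.244
gripper_force: 29.8
```

```bash
python3 -m handwheel '[[0,0,-6,0,0,0,0.1],[0,0,-12,0,0,0,0.1],[0,0,-8,0,0,0,0.1],[0,0,-3,0,0,0,0.1],[0,0,-4,0,0,0,0.1],[0,0,-4,0,0,0,0.1],[0,0,-4,0,0,0,0.1],[0,0,-4,0,0,0,0.1],[0,0,-4,0,0,0,0.1],[0,0,-4,0,0,0,0.1]]' 30
python3 -m handwheel '[[0,0,-2,0,0,0,0.1],[0,0,-1,0,0,0,0.1],[0,0,0,0,0,0,0.1],[0,0,0,0,0,0,0.1],[0,0,0,0,0,0,0.1],[0,0,0,0,0,0,0.1],[0,0,0,0,0,0,0.1],[0,0,0,0,0,0,0.1],[0,0,0,0,0,0,0.1],[0,0,0,0,0,0,0.1]]' 30
python3 -c "
from h import *
snap('scene','s5');a=cv2.imread('pics/s5.png')[130:330,240:440];cv2.imwrite('pics/c5.png',cv2.resize(a,(600,600),interpolation=cv2.INTER_CUBIC))"
```

```text
t: 15.35
tcp_pos: [0.6101, -0.1136, 0.1072]
tool_rot: [1.0, -0.026, 0.0, -0.0]
force: [0.3, -0.6, 0.7]
finger_gap: 0.246
gripper_force: 30.0
t: 16.6
tcp_pos: [0.6098, -0.1136, 0.1043]
tool_rot: [1.0, -0.026, 0.0, -0.0]
force: [-0.3, 1.4, -0.5]
finger_gap: 0.245
gripper_force: 30.0
```

View pics/c5.png

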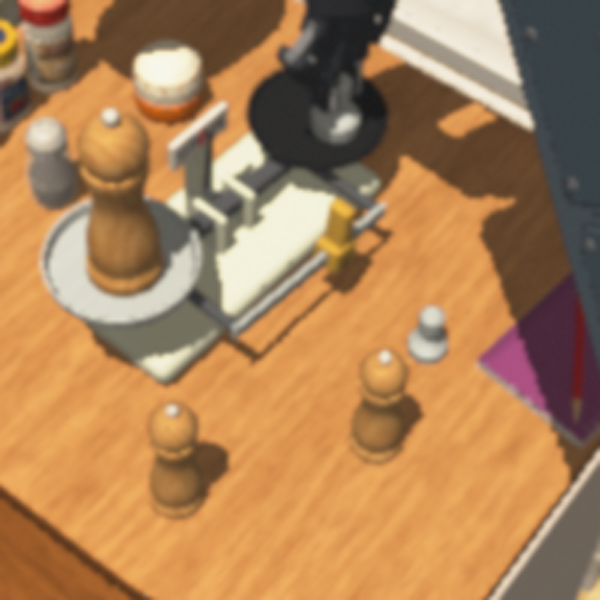

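The weights pan is back at its low position (px (318,117)) with the weight upright in it. I'll release and rise.

```bash
python3 -m handwheel '[[0,0,0,0,0,0,0.35],[0,0,0,0,0,0,0.5],[0,0,0,0,0,0,0.5],[0,0,10,0,0,0,0.5],[0,0,25,0,0,0,0.5],[0,0,30,0,0,0,0.5],[-10,5,15,0,0,0,0.5],[-20,20,0,0,0,0,0.5],[-20,35,0,0,0,0,0.5],[-15,29,0,0,0,0,0.5]]' 30
python3 - <<'E'
from h import *
print(manip.sense()['tcp_pos'])
snap('wrist','w6');snap('scene','s6')
a=cv2.imread('pics/s6.png')[130:270,240:380];b=cv2.imread('pics/w6.png')
cv2.imwrite('pics/c6.png',np.hstack([cv2.resize(a,(400,400),interpolation=cv2.INTER_CUBIC),cv2.resize(b,None,fx=.6,fy=1)]))
E
```

```text
t: 17.9
tcp_pos: [0.5425, -0.0232, 0.1843]
tool_rot: [1.0, -0.026, -0.001, -0.0]
force: [-0.2, 0.4, -0.0]
finger_gap: 0.502
gripper_force: 0.0
[ 0.54251431 -0.02324165  0.1842993 ]
```

View pics/c6.png

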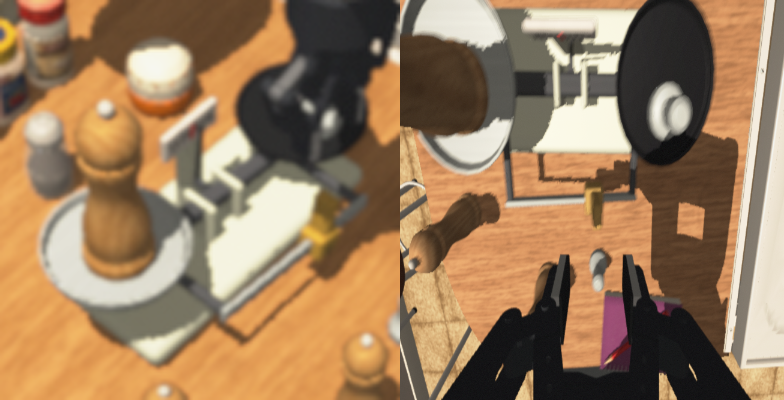

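The mill and the 200 g weight stand upright on their pans, and the poise is at wrist px ~(323,200). Next I'll locate the fin by colour.

```bash
cat >> h.py <<'E'
C=np.array([.6335,.0013,0]); Y=np.array([.053,.9986,0]); X=np.array([.9986,-.053,0])
def plane(name,uv,p0,n):
    d=np.load(f'pics/{name}.npz'); R=cv2.Rodrigues(d['r'])[0]; o=-R.T@d['t'].reshape(3)
    v=R.T@np.linalg.inv(d['K'])@np.array([uv[0],uv[1],1.]); return o+v*((p0-o)@n)/(v@n)
def bf(p): return np.array([(p-C)@X,(p-C)@Y,p[2]])
def brass(name,rng):
    im=np.load(f'pics/{name}.npz')['im']; h=cv2.cvtColor(im,cv2.COLOR_RGB2HSV)
    m=cv2.inRange(h,(16,130,60),(32,255,255)); q=proj(name,C-.092*X+np.array([0,0,.09]))
    n,l,s,c=cv2.connectedComponentsWithStats(m)
    return [(s[i],c[i].round(1)) for i in range(1,n) if s[i][4]>rng]
E
python3 - <<'E'
from h import *
d=np.load('pics/w6.npz');R=cv2.Rodrigues(d['r'])[0];print('cam',-R.T@d['t'].reshape(3),R[2],d['K'][0,0])
for n,k in(('w6',100),('s6',15)):
    print(n,brass(n,k), 'bar ends proj',proj(n,C-.092*X+.1*Y+[0,0,.07]),proj(n,C-.092*X-.085*Y+[0,0,.05]))
E
```

```text
cam [ 0.62273403 -0.02766225  0.3271637 ] [-0.32064188  0.01823778 -0.94702491] 326.79993295914215
w6 [(array([ 307,  181,   33,   49, 1129], dtype=int32), array([323.4, 201.8])), (array([ 57, 264,  17,  20, 104], dtype=int32), array([ 63.5, 272.8]))] bar ends proj [170.32615621 197.72445018] [389.66397703 190.80194512]
s6 [(array([632,  15,   8,   8,  47], dtype=int32), array([635.8,  17.9])), (array([622, 102,  18,   9,  51], dtype=int32), array([631.2, 105.3])), (array([574, 114,   9,   9,  50], dtype=int32), array([577.8, 117.6])), (array([ 575,  125,   65,  140, 3646], dtype=int32), array([608.6, 193.5])), (array([228, 136,  19,  17, 204], dtype=int32), array([236.9, 144.5])), (array([328, 137,  11,  10,  27], dtype=int32), array([333.7, 141.6])), (array([260, 153,  17,  19,  99], dtype=int32), array([268.9, 162.1])), (array([374, 160,  27,  19, 102], dtype=int32), array([388.1, 167.5])), (array([252, 163,  10,   6,  20], dtype=int32), array([256.8, 165.6])), (array([205, 167,  14,  19, 101], dtype=int32), array([211.4, 175.2])), (array([267, 168,  22,  28, 320], dtype=int32), a
[... 2502 characters left out ...]
6,  36, 175], dtype=int32), array([421.7, 294.2])), (array([291, 284,   6,  12,  28], dtype=int32), array([293.9, 289. ])), (array([ 397,  289,   79,  111, 2159], dtype=int32), array([443., 351.])), (array([293, 296,   7,   6,  23], dtype=int32), array([295.7, 298.7])), (array([183, 357,  50,  43, 965], dtype=int32), array([208.6, 380.7])), (array([394, 364,  16,  16, 143], dtype=int32), array([401.4, 371.3])), (array([230, 389,  19,  11,  93], dtype=int32), array([237.6, 395. ])), (array([247, 391,  10,   9,  21], dtype=int32), array([251.4, 396. ])), (array([172, 394,   9,   6,  23], dtype=int32), array([175. , 397.3]))] bar ends proj [315.10672585 243.11952771] [365.94101128 200.43624878]
```

```bash
python3 -m handwheel '[[-2,-3,-20,0,0,0,0.5],[0,0,-30,0,0,0,0.5],[0,0,-30,0,0,0,0.5],[0,0,-14,0,0,0,0.5],[0,0,0,0,0,0,0.24],[0,0,0,0,0,0,0.24],[0,0,0,0,0,0,0.24],[0,0,0,0,0,0,0.24],[0,4,0,0,0,0,0.24],[0.5,5,0,0,0,0,0.24]]' 20
python3 -m handwheel '[[0.5,8,0,0,0,0,0.24],[0.5,9,0,0,0,0,0.24],[0.5,9,0,0,0,0,0.24],[0.5,9,0,0,0,0,0.24],[0.5,9,0,0,0,0,0.24],[0.5,9,0,0,0,0,0.24],[0.5,8,0,0,0,0,0.24],[0,4,0,0,0,0,0.24],[0,0,0,0,0,0,0.24],[0,-4,0,0,0,0,0.24]]' 20
```

```text
t: 19.25
tcp_pos: [0.5434, -0.0184, 0.0905]
tool_rot: [1.0, -0.026, 0.0, 0.0]
force: [0.3, 0.1, 0.7]
finger_gap: 0.242
gripper_force: 0.3
t: 20.5
tcp_pos: [0.5468, 0.0423, 0.0903]
tool_rot: [1.0, -0.026, 0.0, 0.0]
force: [0.1, -0.2, 0.2]
finger_gap: 0.238
gripper_force: 0.0
```

```bash
python3 -m handwheel '[[0,0,10,0,0,0,0.4],[0,0,30,0,0,0,0.5],[0,0,35,0,0,0,0.5],[0,-15,15,0,0,0,0.5],[0,-15,0,0,0,0,0.5],[0,-15,0,0,0,0,0.5],[0,-10,0,0,0,0,0.5],[0,-10,0,0,0,0,0.5],[0,0,0,0,0,0,0.5],[0,0,0,0,0,0,0.5]]' 20
cat >> h.py <<'E'
def shift(a,b):
    # vertical/horizontal image shift of mill from picture a to b (scene)
    A=np.load(f'pics/{a}.npz')['im'];B=np.load(f'pics/{b}.npz')['im']
    g=lambda i:cv2.cvtColor(i,cv2.COLOR_RGB2GRAY).astype(np.float32)
    u,v=proj('scene0',[.6398,.1148,.18]).astype(int)
    T=g(A)[v-36:v+40,u-14:u+15]; r=cv2.matchTemplate(g(B)[v-60:v+64,u-30:u+31],T,cv2.TM_CCOEFF_NORMED)
    _,mx,_,(x,y)=cv2.minMaxLoc(r); p=[r[y-1,x],r[y,x],r[y+1,x]]; sy=y+.5*(p[0]-p[2])/(p[0]-2*p[1]+p[2])-24
    p=[r[y,x-1],r[y,x],r[y,x+1]]; sx=x+.5*(p[0]-p[2])/(p[0]-2*p[1]+p[2])-16
    return round(float(sx),2),round(float(sy),2),round(mx,3)
E
python3 - <<'E'
from h import *
snap('scene','s7');snap('wrist','w7');print(manip.sense()['tcp_pos'])
for b in('s5','s6','s7'): print(b,shift('s3',b))
print([shift('s5',b) for b in ('s6','s7')])
a=proj('scene0',[.6398,.1148,.18-.014]);b=proj('scene0',[.6398,.1148,.18+.014]);print('predicted full',b-a)
print(brass('w7',300))
E
```

```text
t: 21.75
tcp_pos: [0.5466, -0.0224, 0.1801]
tool_rot: [1.0, -0.026, -0.0, -0.0]
force: [-0.1, -0.8, 0.2]
finger_gap: 0.496
gripper_force: 0.0
[ 0.5467312  -0.02216399  0.18025316]
s5 (-0.84, -5.89, 0.65)
s6 (-0.78, -6.42, 0.625)
s7 (-0.59, -1.09, 0.804)
[(0.07, -0.57, 0.989), (0.29, 5.57, 0.918)]
predicted full [-0.7119986  -8.29908243]
[(array([ 225,  186,   45,   50, 1500], dtype=int32), array([246.3, 208.6]))]
```

```bash
python3 -m handwheel '[[-1,20,0,0,0,0,0.5],[-1,24,0,0,0,0,0.5],[0,20,-10,0,0,0,0.5],[0,0,-35,0,0,0,0.5],[0,0,-30,0,0,0,0.5],[0,0,-15,0,0,0,0.5],[0,0,0,0,0,0,0.35],[0,0,0,0,0,0,0.24],[0,0,0,0,0,0,0.24],[0,-3,0,0,0,0,0.24]]' 20
python3 -m handwheel '[[0,-4,0,0,0,0,0.24],[-0.5,-5,0,0,0,0,0.24],[0,-5,0,0,0,0,0.24],[-0.5,-5,0,0,0,0,0.24],[0,-2.5,0,0,0,0,0.24],[0,0,0,0,0,0,0.24],[0,4,0,0,0,0,0.24],[0,0,10,0,0,0,0.24],[0,0,35,0,0,0,0.4],[0,0,45,0,0,0,0.5]]' 20
python3 -m handwheel '[[0,-10,0,0,0,0,0.5],[0,-20,0,0,0,0,0.5],[0,-14,0,0,0,0,0.5],[0,0,0,0,0,0,0.5],[0,0,0,0,0,0,0.5],[0,0,0,0,0,0,0.5],[0,0,0,0,0,0,0.5],[0,0,0,0,0,0,0.5],[0,0,0,0,0,0,0.5],[0,0,0,0,0,0,0.5]]' 20
python3 - <<'E'
from h import *
snap('scene','s8');snap('wrist','w8');print(manip.sense()['tcp_pos'])
for a in('s5','s6','s7'): print(a,shift(a,'s8'))
for n in ('w6','w7','w8'):
  for s,c in brass(n,300): print(n,c,bf(plane(n,c,C-.092*X,X)))
E
```

```text
t: 23.1
tcp_pos: [0.5453, 0.0383, 0.0912]
tool_rot: [1.0, -0.026, 0.001, 0.0]
force: [-0.6, 1.2, 1.5]
finger_gap: 0.242
gripper_force: 0.2
t: 24.35
tcp_pos: [0.5431, 0.0212, 0.181]
tool_rot: [1.0, -0.026, -0.001, -0.0]
force: [1.0, -0.9, 0.8]
finger_gap: 0.497
gripper_force: 0.0
t: 25.6
tcp_pos: [0.5438, -0.023, 0.1804]
tool_rot: [1.0, -0.026, 0.0, 0.0]
force: [-0.4, -0.1, 1.1]
finger_gap: 0.498
gripper_force: 0.0
[ 0.54380792 -0.0231005   0.18035722]
s5 (0.15, 3.35, 0.954)
s6 (0.07, 4.01, 0.947)
s7 (-0.21, -1.91, 0.971)
w6 [323.4 201.8] [-0.09200101 -0.02671057  0.08056982]
w7 [246.3 208.6] [-0.09200101  0.03518046  0.08071845]
w8 [272.1 205.9] [-0.09200101  0.01346874  0.08232988]
```

```bash
python3 -m handwheel '[[-5,3,0,0,-5,0,0.5],[-5,3,0,0,-5,0,0.5],[-5,3,0,0,-5,0,0.5],[-5,3,0,0,-5,0,0.5],[-5,3,-4,0,-5,0,0.5],[-5,3,-4,0,-5,0,0.5],[-5,3,-4,0,-5,0,0.5],[-5,3,-4,0,-5,0,0.5],[-5,3,-4,0,-5,0,0.5],[0,0,0,0,-3,0,0.5]]' 20
python3 - <<'E'
from h import *
snap('wrist','w9');snap('scene','s9');print(manip.sense()['tcp_pos'])
g=lambda n:cv2.cvtColor(np.load(f'pics/{n}.npz')['im'],cv2.COLOR_RGB2GRAY).astype(np.float32)
def sh(a,b,u0,u1,v0,v1,k=14):
    r=cv2.matchTemplate(g(b)[v0-k:v1+k,u0-4:u1+4],g(a)[v0:v1,u0:u1],cv2.TM_CCOEFF_NORMED);_,m,_,(x,y)=cv2.minMaxLoc(r)
    y=min(max(y,1),r.shape[0]-2);p=r[y-1:y+2,x];return round(float(y-k+.5*(p[0]-p[2])/(p[0]-2*p[1]+p[2])),2),x-4,round(m,2)
for b in('s3','s5','s6','s7','s8','s9'): print(b,'goods front-left rim',sh('scene0',b,252,280,222,250),'black right rim',sh('scene0',b,350,372,158,190))
p=proj('w9',C+.028*X+[0,0,.12]);print(p,[proj('w9',C+s*.115*Y+[0,0,.09]) for s in(1,-1)])
u,v=p.astype(int);a=cv2.imread('pics/w9.png')
d=a[max(0,v-50):v+60,max(0,u-60):u+60];cv2.imwrite('pics/c9.png',np.hstack([cv2.resize(d,(400,int(400*d.shape[0]/d.shape[1])),interpolation=cv2.INTER_CUBIC)[:366],cv2.resize(a,(400,366))]) if d.size else a)
E
```

```text
t: 26.95
tcp_pos: [0.5152, 0.0186, 0.1701]
tool_rot: [0.953, -0.012, 0.3, -0.044]
force: [-0.5, 0.4, 0.0]
finger_gap: 0.496
gripper_force: 0.0
[0.51411114 0.01875327 0.1693154 ]
s3 goods front-left rim (7.15, 0, 0.79) black right rim (-6.69, 1, 0.91)
s5 goods front-left rim (1.09, 0, 0.86) black right rim (-18.87, -3, 0.41)
s6 goods front-left rim (0.94, 1, 0.86) black right rim (1.26, 1, 0.68)
s7 goods front-left rim (5.93, 0, 0.81) black right rim (-3.96, 2, 0.81)
s8 goods front-left rim (4.2, 0, 0.84) black right rim (-1.89, 2, 0.74)
s9 goods front-left rim (4.19, 0, 0.84) black right rim (-2.59, 3, 0.4)
[358.04116451  76.56339107] [array([223.49694257, 128.21390766]), array([502.92459318, 129.71414025])]
```

View pics/c9.png

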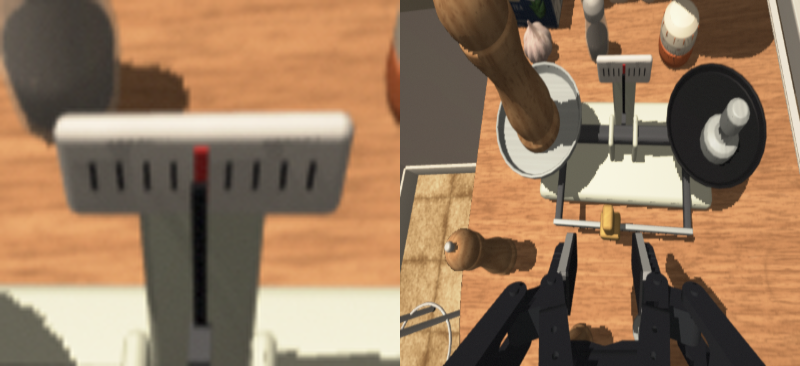

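The last view shows the pointer tip at crop px (200,185) under the red mark at (201,165), so the beam is about level. I'll check this in numbers, allowing for parallax.

Run:
```python
from h import *
d=np.load('pics/w9.npz');im=d['im'].astype(float);g=im.sum(2)/3
R=cv2.Rodrigues(d['r'])[0];print('cam',bf(-R.T@d['t'].reshape(3)))
u,v=358,76;v0=max(0,v-50);u0=u-60
P=[];Q=[]
for r in range(v0+58,v0+94):
    row=g[r,u0+46:u0+76]; w=np.clip(80-row,0,None); c=(w*np.arange(len(row))).sum()/w.sum()+u0+46; P.append((c,r))
for off in(.018,.022,.026):
    pts=np.array([bf(plane('w9',p,C+off*X,X)) for p in P]); k=np.polyfit(pts[:,2],pts[:,1],1); print(off,'pointer',pts[0],pts[-1],'tilt(+right)',-k[0],'y at z .06',np.polyval(k,.06))
h=cv2.cvtColor(d['im'],cv2.COLOR_RGB2HSV)
m=((h[...,0]<8)|(h[...,0]>172))&(h[...,1]>140);m[:v0+35]=0;m[v0+60:]=0;m[:,:u0+50]=0;m[:,u0+70:]=0
ys,xs=np.nonzero(m);print('red',xs.mean(),ys.mean(),bf(plane('w9',(xs.mean(),ys.mean()),C+.028*X,X)))
```

```text
cam [-0.13459899 -0.00489029  0.33381104]
0.018 pointer [1.80001973e-02 1.15392526e-04 1.24653529e-01] [ 0.0180002  -0.00067364  0.07516847] tilt(+right) -0.02293118842387721 y at z .06 -0.0015299985237505198
0.022 pointer [0.02200024 0.00024661 0.11917094] [ 0.02200024 -0.00056311  0.06838874] tilt(+right) -0.022931188423877147 y at z .06 -0.0012773311800610672
0.026 pointer [0.02600028 0.00037782 0.11368834] [ 0.02600028 -0.00045258  0.06160901] tilt(+right) -0.022931188423877157 y at z .06 -0.0010246638363716266
red 357.8529411764706 74.6470588235294 [0.02800031 0.00014211 0.12223949]
```

```bash
python3 -c "
from station import manip
print(manip.sign_off())"
```

```text
the job is handed in; nothing more can be done
None
```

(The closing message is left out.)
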